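# Draw the mounting plate forward in the assembly tray

## Task

In the two-lane tray on the lab bench, draw the rectangular metal plate along its lane towards the robot until it rests against the stop wall at the near end, ready to be bolted to a servo unit. The plate is too wide to grip, so the way to move it is to press down on top of it and pull; keep it in its lane rather than lifting it out. Leave the round disc in the other lane where it is.

Things in the scene. Friction and masses are not known exactly. Their poses are not given: they have to be found in the camera images.
- plate_center (a point): the item to draw: loose aluminium plate, square corners, 110 mm (its x, along the lane) x 100 (y) x 6 thick, 0.18 kg, a small dark hole near each corner, solid middle; too wide to grip. It lies flat in one lane of the tray, slides easily and starts 80 to 138 mm short of the near stop. Point: its centre, 3 mm under its top face. z up
- disc_center (a point): bystander: loose round aluminium disc, 100 mm across and 6 mm thick, with a ring of dark holes, lying flat in the other lane; to be left alone. The point is its centre, half-way up (3 mm under its top face)
- tray: fixed black tray 266 (x) x 240 mm (y); walls 8 mm thick, tops 16 mm above the bench; floor 4 mm thick. Two lanes along x, 250 x 108 mm inside, centred at y = +58 and -58 mm; which one holds the plate varies. Origin: centre of its underside, on the bench; x points away from the robot, z up. Near stop: end wall at -x, inner face at x = -125 mm (plate against it: plate centre at x = -70 mm)
Mind the look-alikes: they are no part of the job. What is shaped like the part that bears plate_center but red is not meant.

How it is judged:
By the outcome, as a careful person would: the job done as asked, in the order asked, and still so for the second after the job is handed in, with the robot touching nothing.
It also fails if it takes over 32 s, if anything falls off the work surface, if the arm or the gripper's body presses on something with over 40 N, if the wrist force passes 120 N, or if a joint passes its speed limit or range.

## Robot

A 6-joint arm with a two-finger parallel gripper is mounted at the origin on the work surface. World frame = base frame: x ahead of the robot, y to its left, z up, the work surface at z = 0. Lengths are in m, angles in rad, forces in N, time in s.
With the tool pointing down it reaches from about 0.375 to 0.9 m from the base axis. Payload 3.1 kg.
Tool frame: the origin (TCP) lies on the centre line of the jaws, within the pads' length; the fingertips stand ahead of it and the grasp point (between the pads) lies 3 mm ahead of it (robot.tip_reach is the z of the fingertips in the tool frame, in m); z points along the fingers, y is the line along which they close (so a half turn about z gives the same grasp; the last joint's range is limited). The gripper opens to 87 mm and grips with 3 to 60 N. Pads are 19 mm wide; open, the fingers measure 117 mm over their backs; the gripper's body (75 mm by 190 mm) begins 51 mm behind the grasp point.
Start: joints at [0.991, 0.527, 1.433, -0, 1.181, -0.178], TCP at [0.244, 0.575, 0.245] pointing down, gripper open.
Joint ranges: [-3.08, 3.08], [-0.75, 2.2], [0.22, 2.44], [-1.43, 4.57], [0, 2.65], [-2.85, 2.85]. Speed limits (rad/s): [2.79, 2.79, 3.14, 3.14, 3.14, 3.14].

## Interface

Orientations are given as a unit quaternion [x, y, z, w].
In Python, from rig import sensors, eyes, ticket, robot gives the robot as it stands.
- The arm moves only by the tool drive_tool, never from a script. Its argument "deltas" is a list that holds one entry, the list of rows, each a list of 6 numbers: the shift along the tool's x, y, z in mm, then the turn, a rotation vector about the tool's x, y, z in rad. A call has 1 to 8 rows; each row shifts and turns the commanded pose from where the row before left it, along the tool's axes as they then stand; what a row does not reach is not made up. A row lasts 1/12 s, in which the tool goes at most 41.7 mm and 7.16 degrees, less where a joint would pass 70% of its speed; a pose out of reach is approached as far as the arm can. A call is refused whole if a number of a shift passes 41.7 or a number of a turn 0.125, either way. A call with a gripper value outside its range is refused whole. "gripper" is the opening in per cent of the stroke, from 0 (shut) to 100 (fully open), set as the call begins (left out, the last holds). The fingers move at their own pace and stop on an object; "squeeze" is the grip in N (left out, the last holds). Time passes only in rows, so rows that do not move let the fingers close. It gives the time, the measured TCP pose, the force, the opening and the grip force at its end, in the units of the state.
- sensors.get_obs(): the state, without advancing time (a new reading comes with each control period).
- eyes.camera(name): name is "scene" or "top" or "wrist"; returns a dict with "img" (384x512x3 uint8, red, green, blue), "fov_y" (degrees; the focal length in pixels is half the picture's height over the tangent of half this angle, whatever the lens; pixels are square), "cx", "cy" (the principal point, pixels), "D" ([k1, k2, p1, p2, k3] as OpenCV has them; the pictures are not rectified), "xyz" and "attitude" of the camera in the world; the wrist camera has in their place "hand_eye" (4x4, takes a point from camera to tool coordinates, whose origin is the TCP and whose axes are the flange's). Camera axes: x right, y up, looking along -z (the intrinsics and any distortion apply to the point x, -y, -z); pixel columns grow to the right and rows downward; lengths in m; the calibration is good to about 2 mm. A picture is of the moment at which its call begins: read the wrist's pose just before it. There is no depth.
- ticket.hand_in(): hands the job in; it is judged then, once.
The state is a dict: "time": time; "q": joint angles; "joint_velocities": joint speeds; "joint_torque": joint torques, N m; "position": TCP position; "tool_rot": TCP orientation; "ft_force": force on the tool from outside, world axes, zero at the start; "moment": the same for the moment, N m; "grip_width": finger opening in m; "grip_force": force on a finger pad.
Only numpy, scipy, OpenCV 4.12 (cv2) and the standard library are available. Lean on these libraries where they do the work, as an engineer would, in place of code of your own. Each camera call takes 0.05 s, during which the arm holds its last target. There are 200 camera calls.

## Working session

There is one attempt and no reset: what is moved stays moved. The work goes in short steps, Python scripts to look and compute and a tool call to move; the robot and the scene stay as the last step left them, time stands still between calls to the robot, and variables do not carry over. Pictures are saved under pics/ and viewed, at most 10 in all, crops included, and the job is handed in when it is done.

Besides the shell and the picture viewer there is one more tool, called after "Emit:" in YAML: its name, and indented under it one key for each argument. drive_tool: Moves the arm, as the interface text tells. Its arguments: {"type":"object","properties":{"deltas":{"type":"array"},"gripper":{"type":"number"},"squeeze":{"type":"number"}},"required":["deltas"]}

```bash
mkdir -p pics; ls; python3 - <<'E'
from rig import sensors, eyes, robot
import cv2
o=sensors.get_obs(); print(o); print(robot.tip_reach)
for n in ("scene","top"):
    c=eyes.camera(n); cv2.imwrite(f"pics/{n}0.png",c["img"][:,:,::-1]); print({k:v for k,v in c.items() if k!="img"})
E
```

```text
pics
{'time': 0.0, 'q': array([ 9.90531875e-01,  5.28467814e-01,  1.43384972e+00, -1.68807934e-05,
        1.18136688e+00, -1.78489153e-01]), 'joint_velocities': array([-8.21694352e-04, -6.92760641e-04,  5.40928592e-04, -1.06185883e-03,
        1.38268685e-03,  9.88358173e-05]), 'joint_torque': array([ 2.11182356e-03, -4.40043569e+01, -1.76598179e+01,  6.34609186e-02,
        5.80586703e-02, -1.72870095e-04]), 'position': array([0.24401585, 0.57468883, 0.24358728]), 'tool_rot': array([ 1.99535951e-01,  9.79889948e-01, -9.74400382e-04, -3.80081436e-04]), 'ft_force': array([-0.50582888, -0.36407308,  0.77530395]), 'moment': array([-0.03316406, -0.01638939,  0.03756424]), 'grip_force': 0.0, 'grip_width': 0.08688628156571605}
0.022
{'fov_y': 51.18697214655623, 'cx': 249.24904044956008, 'cy': 186.02964763640585, 'D': array([-0.11181442,  0.        ,  0.        ,  0.        ,  0.        ]), 'xyz': array([ 1.06629148, -0.17829179,  0.74266532]), 'attitude': array([0.22082845, 0.16536764, 0.57046832, 0.77359824])}
{'fov_y': 42.59974995833538, 'cx': 258.31894340104645, 'cy': 184.89425810518136, 'D': array([-0.02976284,  0.        ,  0.        ,  0.        ,  0.        ]), 'xyz': array([ 0.53640197, -0.06877475,  1.28675207]), 'attitude': array([ 0.03379752, -0.03159561, -0.69685762,  0.71571565])}
```

View pics/scene0.png

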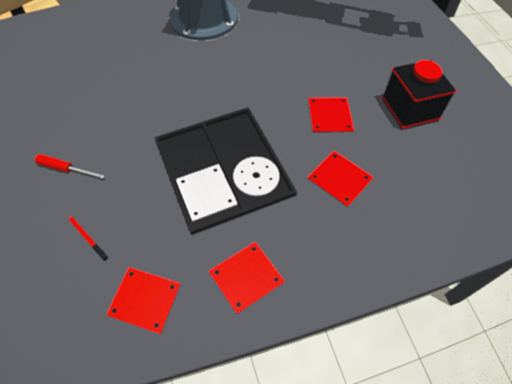

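View pics/top0.png

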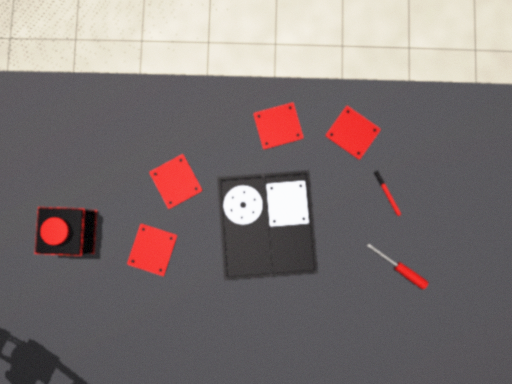

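The top view shows the white square plate at (288,204) with four corner holes, in the right-hand lane. The white round disc at (243,205) has a ring of holes. The four red plates at (278,125), (353,132), (176,181) and (152,250) are look-alikes outside the tray. The white plate inside the tray is the one meant.

```bash
cat > h.py <<'E'
import numpy as np, cv2
from scipy.spatial.transform import Rotation as R
def cast(c,px,z,T=None):
    f=192/np.tan(np.radians(c["fov_y"]/2)); K=np.array([[f,0,c["cx"]],[0,f,c["cy"]],[0,0,1]])
    u=cv2.undistortPoints(np.float64(px).reshape(-1,1,2),K,c["D"])[:,0]
    d=np.c_[u[:,0],-u[:,1],-np.ones(len(u))]
    if T is None: M,o=R.from_quat(c["attitude"]).as_matrix(),np.array(c["xyz"])
    else: M,o=T[:3,:3],T[:3,3]
    d=d@M.T
    return o+d*((z-o[2])/d[:,2])[:,None]
def big(mask,n):
    cs,_=cv2.findContours(mask.astype(np.uint8),cv2.RETR_EXTERNAL,cv2.CHAIN_APPROX_NONE)
    return sorted(cs,key=cv2.contourArea)[::-1][:n]
def rect(P):
    r=cv2.minAreaRect(np.float32(P[:,:2]*1000)); return r
E
python3 - <<'E'
from h import *; from rig import eyes
for n in("top","scene"):
    c=eyes.camera(n); im=c["img"].astype(int)
    cv2.imwrite(f"pics/{n}crop.png",cv2.resize(c["img"][150:300,200:340,::-1],None,fx=4,fy=4)) if n=="top" else 0
    m=im.min(2)>170
    if n=="top": m[:100]=0
    else: m[:,400:]=0; m[300:]=0;
    for k in big(m,3): print(n,"white",cv2.boundingRect(k),rect(cast(c,k[:,0],.010)))
    d=im.max(2)<60
    d=(d|m); 
    for k in big(d,3): print(n,"dark",cv2.boundingRect(k),rect(cast(c,k[:,0],.016)))
E
```

```text
top white (266, 181, 43, 46) ((609.3903198242188, -138.7676544189453), (112.01132202148438, 102.0978012084961), 6.077807903289795)
top white (223, 185, 40, 40) ((602.8088989257812, -23.5657958984375), (99.3112564086914, 99.02691650390625), 46.747215270996094)
top white (368, 245, 4, 3) ((505.31048583984375, -354.4662170410156), (9.146699905395508, 3.4681756496429443), 64.87992095947266)
top dark (0, 329, 87, 55) ((204.3551025390625, 471.8114013671875), (134.5560302734375, 223.59664916992188), 2.1572110652923584)
top dark (37, 209, 46, 45) ((521.297119140625, 448.19677734375), (114.57535552978516, 111.9980239868164), 89.6319351196289)
top dark (266, 181, 43, 46) ((609.0472412109375, -138.43869018554688), (111.48497009277344, 101.6180191040039), 6.0777907371521)
scene white (177, 164, 60, 56) ((611.2733764648438, -139.17430114746094), (111.32634735107422, 100.48084259033203), 6.263991355895996)
scene white (233, 157, 46, 38) ((604.1329956054688, -24.427146911621094), (99.1055679321289, 97.39443969726562), 72.73176574707031)
scene white (70, 167, 34, 11) ((481.6693420410156, -385.9460754394531), (86.84553527832031, 4.756307601928711), 54.910316467285156)
scene dark (156, 108, 140, 126) ((558.956787109375, -88.05276489257812), (269.9244079589844, 238.07049560546875), 5.926445960998535)
scene dark (383, 72, 70, 53) ((517.9612426757812, 422.9467468261719), (166.14663696289062, 166.47657775878906), 44.851600646972656)
scene dark (395, 64, 60, 35) ((445.7353820800781, 496.35882568359375), (122.57238006591797, 121.156494140625), 89.64674377441406)
```

View pics/topcrop.png

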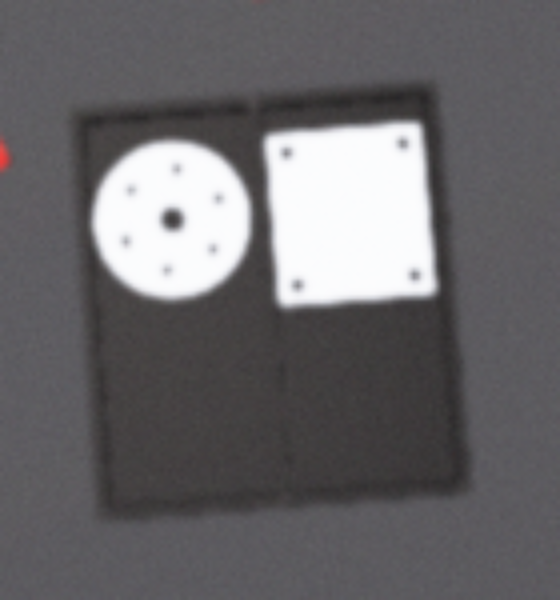

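The enlarged crop confirms the target: the white square plate with four corner holes, in the right lane (y<0). The tray is at about (559,-88) mm with a yaw of about 6°, and the plate is at about (610,-139), 116 mm from the stop. I'll move above it with the fingers closed.

Emit:
drive_tool:
  deltas:
    - [[-31, -26, 0, 0, 0, 0], [-31, -26, 0, 0, 0, 0], [-31, -26, 0, 0, 0, 0], [-31, -26, 0, 0, 0, 0], [-31, -26, 0, 0, 0, 0], [-31, -26, 0, 0, 0, 0], [-31, -26, 0, 0, 0, 0], [-31, -26, 0, 0, 0, 0]]
  gripper: 0
  squeeze: 10

```text
time: 0.87
position: [0.3917, 0.285, 0.2446]
tool_rot: [0.199, 0.98, 0.0, 0.0]
ft_force: [1.5, 0.1, -0.9]
grip_width: 0.0419
grip_force: 0.0
```

Emit:
drive_tool:
  deltas:
    - [[-31, -26, 0, 0, 0, 0], [-31, -26, 0, 0, 0, 0], [-31, -26, 0, 0, 0, 0], [-31, -26, 0, 0, 0, 0], [-31, -26, 0, 0, 0, 0], [-31, -26, 0, 0, 0, 0], [-31, -26, 0, 0, 0, 0], [-31, -26, 0, 0, 0, 0]]

```text
time: 1.53
position: [0.5387, -0.0036, 0.2445]
tool_rot: [0.2, 0.98, 0.0, -0.0]
ft_force: [0.3, 0.2, 0.3]
grip_width: 0.0008
grip_force: 0.0
```

Emit:
drive_tool:
  deltas:
    - [[-31, -26, 20, 0, 0, 0], [-31, -26, 20, 0, 0, 0], [-31, -26, 20, 0, 0, 0], [-20, -18, 20, 0, 0, 0], [0, 0, 20, 0, 0, 0], [0, 0, 20, 0, 0, 0], [0, 0, 0, 0, 0, 0], [0, 0, 0, 0, 0, 0]]

```text
time: 2.2
position: [0.5994, -0.1256, 0.128]
tool_rot: [0.2, 0.98, 0.0, -0.002]
ft_force: [0.6, -0.4, 0.4]
grip_width: 0.0006
grip_force: 0.0
```

Emit:
drive_tool:
  deltas:
    - [[-8, -4, 25, 0, 0, 0], [-7, -4, 25, 0, 0, 0], [0, 0, 25, 0, 0, 0], [0, 0, 12, 0, 0, 0], [0, 0, 4, 0, 0, 0], [0, 0, 0, 0, 0, 0], [0, 0, 0, 0, 0, 0]]

```text
time: 2.78
position: [0.612, -0.139, 0.0396]
tool_rot: [0.199, 0.98, -0.0, 0.001]
ft_force: [0.5, 0.1, -0.2]
grip_width: 0.0001
grip_force: 0.0
```

Emit:
drive_tool:
  deltas:
    - [[0, 0, 2, 0, 0, 0], [0, 0, 2, 0, 0, 0], [0, 0, 2, 0, 0, 0], [0, 0, 1, 0, 0, 0], [0, 0, 1, 0, 0, 0], [0, 0, 0, 0, 0, 0], [0, 0, 0, 0, 0, 0]]

```text
time: 3.37
position: [0.6116, -0.1392, 0.0324]
tool_rot: [0.199, 0.98, -0.0, 0.001]
ft_force: [-2.8, 1.9, 11.0]
grip_width: 0.0007
grip_force: 5.5
```

Emit:
drive_tool:
  deltas:
    - [[1.8, -1, 0.3, 0, 0, 0], [3.5, -1.9, 0, 0, 0, 0], [3.5, -1.9, 0, 0, 0, 0], [3.5, -1.9, 0, 0, 0, 0], [3.5, -1.9, 0, 0, 0, 0], [3.5, -1.9, 0, 0, 0, 0], [1.8, -1, 0, 0, 0, 0], [0, 0, 0, 0, 0, 0]]

```text
time: 4.03
position: [0.5898, -0.1427, 0.0324]
tool_rot: [0.2, 0.98, -0.001, 0.004]
ft_force: [1.2, 0.3, 10.2]
grip_width: 0.0005
grip_force: 4.7
```

```bash
cat > m.py <<'E'
from h import *; from rig import eyes,sensors
import sys
print(sensors.get_obs()["position"])
t=np.radians(6); A=np.array([[np.cos(t),np.sin(t)],[-np.sin(t),np.cos(t)]])
for n in("top","scene"):
    c=eyes.camera(n); im=c["img"].astype(int); m=im.min(2)>170
    if n=="top": m[:100]=0
    else: m[:,400:]=0; m[300:]=0
    for k in big(m,2):
        r=rect(cast(c,k[:,0],.010)); print(n,np.round(r[0]),np.round(r[1]),round(r[2],1),"tray",np.round(A@(np.array(r[0])-[559,-88]),1))
    if len(sys.argv)>1: cv2.imwrite(f"pics/{sys.argv[1]}{n}.png",cv2.resize(c["img"][100:300,130:340,::-1],None,fx=2.8,fy=2.8))
E
python3 m.py
```

```text
[ 0.58983282 -0.14268348  0.03242124]
top [602. -17.] [101.  88.] 9.0 tray [49.9 66.5]
top [ 563. -101.] [16.  9.] 57.8 tray [  2.4 -13.5]
scene [608. -17.] [ 83. 101.] 58.7 tray [56.7 65.8]
scene [ 622. -147.] [48. 85.] 6.5 tray [ 56.4 -65.2]
```

The far edge of the plate has moved about 20 mm with the tool, so it is not slipping. I'll continue the pull.

Emit:
drive_tool:
  deltas:
    - [[2, -1.1, 0, 0, 0, 0], [4, -2.2, 0, 0, 0, 0], [4.8, -2.7, 0, 0, 0, 0], [4.8, -2.7, 0, 0, 0, 0], [4.8, -2.7, 0, 0, 0, 0], [4.8, -2.7, 0, 0, 0, 0], [4.8, -2.7, 0, 0, 0, 0], [4.8, -2.7, 0, 0, 0, 0]]

```text
time: 4.8
position: [0.551, -0.1473, 0.0324]
tool_rot: [0.2, 0.98, -0.001, 0.005]
ft_force: [2.4, 0.1, 10.0]
grip_width: 0.0007
grip_force: 5.0
```

Emit:
drive_tool:
  deltas:
    - [[4.8, -2.7, 0, 0, 0, 0], [4.8, -2.7, 0, 0, 0, 0], [4.8, -2.7, 0, 0, 0, 0], [4.8, -2.7, 0, 0, 0, 0], [4, -2.2, 0, 0, 0, 0], [2, -1.1, 0, 0, 0, 0], [0, 0, 0, 0, 0, 0]]

```text
time: 5.38
position: [0.5218, -0.1506, 0.0324]
tool_rot: [0.2, 0.98, -0.001, 0.004]
ft_force: [2.3, -0.5, 11.4]
grip_width: 0.0004
grip_force: 6.0
```

```bash
python3 m.py a
```

```text
[ 0.52179069 -0.15060583  0.03238883]
top [603. -24.] [ 99. 101.] 46.7 tray [50.9 58.8]
top [ 571. -182.] [18. 23.] 1.1 tray [  1.7 -95.1]
scene [604. -24.] [99. 97.] 72.7 tray [51.5 58.5]
scene [ 555. -155.] [48. 85.] 4.8 tray [-10.9 -66.5]
```

View pics/ascene.png

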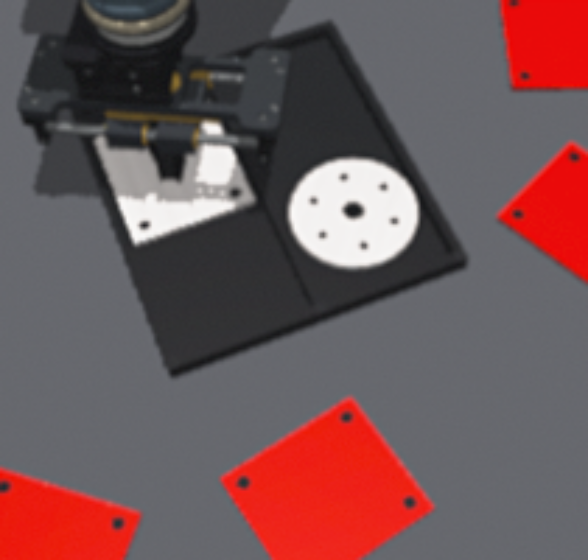

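The plate is in its lane with its far edge at crop px (135-255, 245-205). It has followed the tool, and the disc is unmoved. About 27 mm remain, so I'll finish slowly and watch the force.

Emit:
drive_tool:
  deltas:
    - [[2, -1.1, 0, 0, 0, 0], [3.5, -1.9, 0, 0, 0, 0], [3.5, -1.9, 0, 0, 0, 0], [3.5, -1.9, 0, 0, 0, 0], [3.5, -1.9, 0, 0, 0, 0], [2.6, -1.4, 0, 0, 0, 0], [1.7, -1, 0, 0, 0, 0], [0, 0, 0, 0, 0, 0]]

```text
time: 6.15
position: [0.4992, -0.1531, 0.0324]
tool_rot: [0.2, 0.98, -0.001, 0.005]
ft_force: [1.8, -1.1, 12.8]
grip_width: 0.0003
grip_force: 6.5
```

Emit:
drive_tool:
  deltas:
    - [[0.9, -0.5, 0, 0, 0, 0], [0.9, -0.5, 0, 0, 0, 0], [0.9, -0.5, 0, 0, 0, 0], [0.9, -0.5, 0, 0, 0, 0], [0, 0, 0, 0, 0, 0]]

```text
time: 6.57
position: [0.4956, -0.1536, 0.0324]
tool_rot: [0.2, 0.98, -0.001, 0.005]
ft_force: [1.8, 0.7, 13.6]
grip_width: 0.0004
grip_force: 6.4
```

Emit:
drive_tool:
  deltas:
    - [[0.9, -0.5, 0, 0, 0, 0], [0.9, -0.5, 0, 0, 0, 0], [0.9, -0.5, 0, 0, 0, 0], [0, 0, 0, 0, 0, 0]]

```text
time: 6.9
position: [0.4926, -0.154, 0.0324]
tool_rot: [0.2, 0.98, -0.001, 0.005]
ft_force: [3.3, -0.2, 12.8]
grip_width: 0.0006
grip_force: 6.4
```

Emit:
drive_tool:
  deltas:
    - [[0.9, -0.5, 0, 0, 0, 0], [0.9, -0.5, 0, 0, 0, 0], [0.9, -0.5, 0, 0, 0, 0], [0, 0, 0, 0, 0, 0]]

```text
time: 7.23
position: [0.4902, -0.1545, 0.0324]
tool_rot: [0.2, 0.98, -0.002, 0.006]
ft_force: [3.4, 0.3, 11.1]
grip_width: 0.0004
grip_force: 6.0
```

Emit:
drive_tool:
  deltas:
    - [[0.9, -0.5, 0, 0, 0, 0], [0.9, -0.5, 0, 0, 0, 0], [0.9, -0.5, 0, 0, 0, 0], [0.9, -0.5, 0, 0, 0, 0], [0, 0, 0, 0, 0, 0]]

```text
time: 7.65
position: [0.4864, -0.1551, 0.0324]
tool_rot: [0.2, 0.98, -0.002, 0.006]
ft_force: [5.0, 0.2, 12.0]
grip_width: 0.0006
grip_force: 5.9
```

```bash
python3 m.py | tail -1
```

```text
scene [ 510. -153.] [ 74. 100.] 5.6 tray [-55.2 -59.1]
```

Drag rose from 2 to 5 N and the far edge is at about the expected spot, so the plate is at the stop. I'll lift off and check.

Emit:
drive_tool:
  deltas:
    - [[0, 0, -2, 0, 0, 0], [0, 0, -5, 0, 0, 0], [0, 0, -20, 0, 0, 0], [0, 0, -35, 0, 0, 0], [0, 0, -40, 0, 0, 0], [0, 0, -40, 0, 0, 0], [0, 0, -30, 0, 0, 0], [0, 0, 0, 0, 0, 0]]

```text
time: 8.42
position: [0.4843, -0.1542, 0.2078]
tool_rot: [0.199, 0.98, -0.002, 0.006]
ft_force: [1.0, -0.3, -0.7]
grip_width: 0.0005
grip_force: 0.0
```

Emit:
drive_tool:
  deltas:
    - [[30, 26, 0, 0, 0, 0], [30, 26, 0, 0, 0, 0], [30, 26, 0, 0, 0, 0], [30, 26, 0, 0, 0, 0], [30, 26, 0, 0, 0, 0], [30, 26, 0, 0, 0, 0], [30, 26, 0, 0, 0, 0], [0, 0, 0, 0, 0, 0]]

```text
time: 9.08
position: [0.3522, 0.1017, 0.2009]
tool_rot: [0.196, 0.981, 0.0, -0.005]
ft_force: [0.4, 0.1, 0.0]
grip_width: 0.0003
grip_force: 0.0
```

```bash
python3 m.py b
```

```text
[0.35223889 0.10169714 0.20092146]
top [ 490. -154.] [112. 102.] 5.9 tray [-76.  -58.3]
top [603. -24.] [99. 99.] 46.7 tray [50.3 59.5]
scene [ 492. -154.] [112. 100.] 6.1 tray [-73.7 -59. ]
scene [604. -24.] [99. 97.] 72.7 tray [51.5 58.5]
```

View pics/bscene.png

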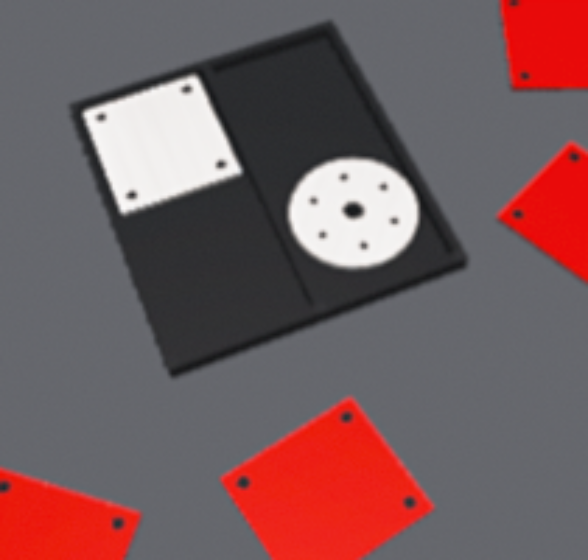

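View pics/btop.png

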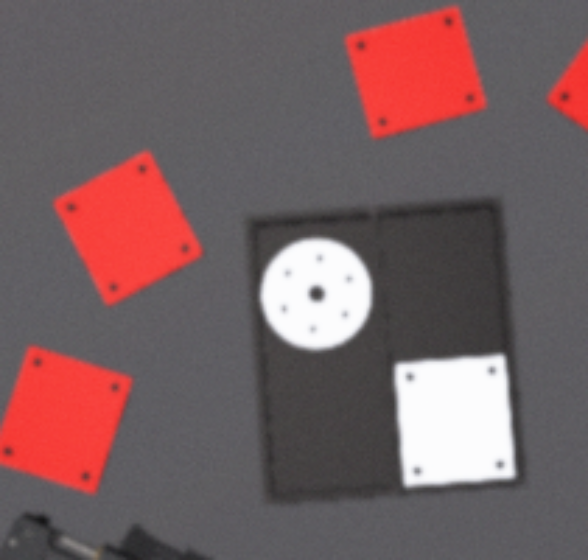

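Both views show the plate squared up against the near stop; in the top crop its near edge is at (403-515, 487-478). The tool slid about 6 mm further than the plate at the end, with the drag up, so the plate had stopped. The disc is unmoved and the arm is clear.

```bash
python3 -c "
from rig import ticket; print(ticket.hand_in())"
```

```text
the job is handed in; nothing more can be done
None
```

I drew the plate along its lane until it rested against the near stop wall, left the disc where it was, moved the arm clear and handed in the job at about 9 s on the robot's clock; no verdict came back.

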